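Set out the seasoning board

TASK

Set out the dark serving board for dinner: put the tealight candle flat in the middle of the top of the round tin, and stand the amber dropper bottle upright in the middle of the blue coaster. Between those two, stand the salt shaker upright in the middle of the cork pad next to the round tin, and the spice jar upright in the middle of the cork pad next to the blue coaster. Leave the round tin where it stands, do not knock anything over, and leave the garlic alone.

Things in the scene. Friction and masses are not known exactly. Their poses are not given: they have to be found in the camera images.
- candle_mid (a point): tealight candle in a round metal cup, 38 mm in diameter, 15 mm high, 0.03 kg, lying loose on the worktop. The point is its centre, 7.5 mm above its flat underside. z up.
- dropper_mid (a point): small round amber bottle with an orange label and a black dropper top, body 33 mm in diameter up to about 68 mm, narrower above, 102 mm tall in all, 0.08 kg, standing loose on the worktop. The point is on its axis half-way up, 51 mm above its underside. z up.
- salt_mid (a point): glass salt shaker with white salt and a grey cap, round, 44 mm in diameter (34 mm at the cap), 90 mm tall, 0.10 kg, standing loose on the worktop. The point is on its axis half-way up, 45 mm above its underside. z up.
- spice_mid (a point): spice jar with a black cap and a dark label, round, 41 mm in diameter, 105 mm tall, 0.11 kg, standing loose on the worktop. The point is on its axis half-way up, 52.5 mm above its underside. z up.
- round_tin_top (a point): middle of the flat top of the round teal food tin, 75 mm in diameter and 58 mm tall, 0.4 kg, that stands loose near one end of the dark serving board. The board is 376 mm long, 125 mm wide, its top 12 mm above the worktop; the tin's top is therefore 70 mm above the worktop. Which end it stands at changes.
- coaster: blue round coaster, 84 mm in diameter, 3 mm thick, fixed near the other end of the serving board. Origin at the middle of its underside, on the board's top; its own top lies 15 mm above the worktop.
- pad_a: round cork pad, 62 mm in diameter, 3 mm thick, fixed on the serving board between the round tin and the blue coaster; one of two alike, each at about a third of the way (98 mm from its neighbours). Origin at the middle of its underside; its top lies 15 mm above the worktop. It may be the one next to the tin or the one next to the coaster.
- pad_b: the other cork pad, exactly like pad_a.
- garlic_mid (a point): bystander: a whole garlic bulb, about 53 mm wide and high, loose on the worktop behind the things. The point is its centre.
Mind the look-alikes: they are no part of the job. What is shaped like the part that bears spice_mid but purple or red is not meant.

How it is judged (in metres and radians):
At the end, for the whole second after the job is handed in: Candle level on the round tin, round tin not moved over 20 mm; dropper bottle on the coaster, salt on the cork pad next to the round tin, spice jar on the cork pad next to the coaster, all upright within 0.1 rad; centres within 15 mm; all released and at rest (horizontal distance between candle_mid and round_tin_top below 0.015 m and z of candle_mid in the frame of round_tin_top between 0.003 and 0.012 m and angle between each of candle_mid, dropper_mid, salt_mid, spice_mid's own z axis and vertical below 0.1 rad and distance of round_tin_top from where it was at the start of the episode below 0.02 m and horizontal distance between dropper_mid and coaster below 0.015 m and ((horizontal distance between salt_mid and pad_a below 0.015 m and horizontal distance between pad_a and round_tin_top below 0.14 m and horizontal distance between spice_mid and pad_b below 0.015 m and horizontal distance between pad_b and coaster below 0.14 m) or (horizontal distance between salt_mid and pad_b below 0.015 m and horizontal distance between pad_b and round_tin_top below 0.14 m and horizontal distance between spice_mid and pad_a below 0.015 m and horizontal distance between pad_a and coaster below 0.14 m)) and z of dropper_mid in the frame of coaster below 0.059 m and z of salt_mid in the frame of coaster below 0.053 m and z of spice_mid in the frame of coaster below 0.0605 m and linear speed of each of dropper, salt, spice, candle, round_tin below 0.02 m/s); the robot touches nothing.
It fails at once if the dropper bottle, salt shaker, spice jar or round tin is knocked over (angle between any of dropper_mid, salt_mid, spice_mid, round_tin_top's own z axis and vertical above 0.9 rad).
It fails at once if the garlic is pushed more than 30 mm from its place (distance of garlic_mid from where it was at the start of the episode above 0.03 m).
It also fails if it takes over 99 s, if anything falls off the work surface, if the arm or the gripper's body presses on something with over 40 N, if the wrist force passes 120 N, or if a joint passes its speed limit or range.

ROBOT

A 7-joint arm with a two-finger parallel gripper is mounted at the origin on a cart in front of the work surface, level with it; the furniture and walls round the work are solid. World frame = base frame: x ahead of the robot, y to its left, z up, the work surface at z = 0. Lengths are in mm, angles in rad, forces in N, time in s.
With the tool pointing down it reaches from about 350 to 900 mm from the base axis. Payload 19.9 kg.
Tool frame: the origin (TCP) lies midway between the tips of the shut fingers; the grasp point (between the pads) lies 19 mm behind it; z points along the fingers, y is the line along which they close (so a half turn about z gives the same grasp; the last joint's range is limited). The gripper opens to 94 mm and grips with 3 to 60 N. Pads are 16 mm wide; open, the fingers measure 119 mm over their backs; the gripper's body (75 mm by 177 mm) begins 78 mm behind the grasp point.
Start: joints at [1.161, 0.417, -0.01, 1.614, 0.005, 1.111, -0.053], TCP at [224.719, -583.181, 205.425] pointing down, gripper open.
Joint ranges: [-2.81, 2.81], [-0.39, 2.02], [-1.27, 1.25], [0.06, 2.57], [-1.19, 4.33], [0.19, 2], [-2.82, 2.82]. Speed limits (rad/s): [1.89, 1.89, 2.39, 2.39, 3.01, 3.01, 3.01].

INTERFACE

Orientations are given as a unit quaternion [w, x, y, z].
In Python, from rig import robot, cams, close_job, nets gives the robot as it stands.
- The arm moves only by the tool step_arm, never from a script. Its argument "moves" is one flat list of numbers, 4 for each row, row after row: the shift along the tool's x, y, z in units of 25 mm (1.0 is 25 mm), then the turn about the tool's z in units of 5 degrees (1.0 is 5 degrees). A call has 1 to 12 rows; each row is the pose to reach, as a shift and turn from the pose commanded when the call began, along the tool's axes at that moment; what a row does not reach only later rows make up. A row lasts 1/10 s, in which the tool goes at most 50 mm and 8.59 degrees, less where a joint would pass 70% of its speed; a pose out of reach is approached as far as the arm can. A call with a gripper value outside its range is refused whole. "grip" is the opening, from -1 (shut) to 1 (fully open), so that 0 is half open, set as the call begins (left out, the last holds). The fingers move at their own pace and stop on an object; "newtons" is the grip in N (left out, the last holds). Time passes only in rows, so rows that repeat a pose let the fingers close. It gives the time, the measured TCP pose, the force, the opening and the grip force at its end, in the units of the state.
- robot.get_obs(): the state, without advancing time (a new reading comes with each control period).
- cams.snapshot(name): name is "scene" or "top"; returns a dict with "pixels" (420x560x3 uint8, red, green, blue), "range_z" (420x560 float32, mm along the optical axis (not along the pixel's ray), 0 where there is no reading), "fx", "fy", "cx", "cy" (pixels), "world_to_cam" (4x4, takes a point from world to camera coordinates). Camera axes: x right, y down, z forward; pixel columns grow to the right and rows downward; lengths in mm; the calibration is good to about 2 mm. A picture is of the moment at which its call begins.
- close_job(): hands the job in; it is judged then, once.
Trained networks look in a picture, given as the dict that the camera call returned (one of the last four; its "shot" number tells which), for a name from the list of things; names that differ only in an ending like _2 or _b are one class to them, and where a whole thing is asked for, a point or a joint stands for the part that bears it (a point fixed in the world has none). Each returns a list of dicts, best first, with "p" (0 to 1); they miss things now and then, are a little off and sometimes report something else, mostly with a low value. They report only what shows in the picture. A call takes as long as a camera call. They do not tell look-alikes from the thing itself.
- nets.trace(picture, target): "region" (420x560 bool, what is visible of it) and "uv" ([column, row] in pixels, amid what is visible of it).
- nets.tip_of(picture, target): "uv" ([column, row] in pixels: a listed point, or the origin of a listed thing).
The state is a dict: "t": time; "qpos": joint angles; "qd": joint speeds; "tau": joint torques, N m; "eef_pos": TCP position; "eef_rot": TCP orientation; "contact_force": force on the tool from outside, world axes, zero at the start; "wrist_torque": the same for the moment, N m; "grip_width": finger opening in mm; "finger_force": force on a finger pad.
Only numpy, scipy, OpenCV 4.12 (cv2) and the standard library are available. Lean on these libraries where they do the work, as an engineer would, in place of code of your own. Each camera call takes 0.05 s, during which the arm holds its last target. There are 200 camera calls.

## Working session

There is one attempt and no reset: what is moved stays moved. The work goes in short steps, Python scripts to look and compute and a tool call to move; the robot and the scene stay as the last step left them, time stands still between calls to the robot, and variables do not carry over. Pictures are saved under pics/ and viewed, at most 14 in all, crops included, and the job is handed in when it is done.

Besides the shell and the picture viewer there is one more tool, called in YAML: its name, and indented under it one key for each argument. step_arm: Moves the arm, as the interface text tells. Its arguments: {"type":"object","properties":{"moves":{"type":"array"},"grip":{"type":"number"},"newtons":{"type":"number"}},"required":["moves"]}

```bash
mkdir -p pics; cat > h.py <<'E'
import numpy as np,cv2
from rig import robot,cams,close_job,nets
def world(s,u,v,z=None):
    T=np.linalg.inv(s["world_to_cam"]);u=np.asarray(u,float);v=np.asarray(v,float)
    r=np.stack([(u-s["cx"])/s["fx"],(v-s["cy"])/s["fy"],np.ones_like(u)],-1)
    d=r@T[:3,:3].T;o=T[:3,3]
    if z is None: k=s["range_z"][v.astype(int),u.astype(int)][...,None]
    else: k=((z-o[2])/d[...,2])[...,None]
    return o+d*k
def save(s,n): cv2.imwrite(f"pics/{n}.png",s["pixels"][:,:,::-1])
E
cat > a.py <<'E'
from h import *
np.set_printoptions(precision=1,suppress=True)
for n in ("top","scene"):
    s=cams.snapshot(n);save(s,n+"1")
    print(n,s["world_to_cam"],s["fx"])
    for t in "candle_mid dropper_mid salt_mid spice_mid round_tin_top coaster pad_a garlic_mid".split():
        for d in nets.trace(s,t)[:3]:
            v,u=np.nonzero(d["region"]); 
            if len(u)==0: continue
            P=world(s,u,v);ok=s["range_z"][v,u]>0;P=P[ok]
            zt=np.percentile(P[:,2],95);top=P[P[:,2]>zt-6]
            print(t,round(d["p"],2),np.array(d["uv"]),"med",np.median(P,0),"topz",zt,"topc",(top.min(0)+top.max(0))[:2]/2,"ext",np.ptp(top,0)[:2])
        print("   tip",[(round(d["p"],2),np.round(d["uv"],1).tolist()) for d in nets.tip_of(s,t)[:3]])
print(robot.get_obs())
E
python3 a.py
```

```text
top [[   0.    -1.    -0.    70. ]
 [  -1.    -0.    -0.2  459.3]
 [   0.2    0.    -1.  1252.5]
 [   0.     0.     0.     1. ]] 492.87271312829813
candle_mid 0.65 [210.6 241.4] med [388.  279.7   9.5] topz 16.776076710760844 topc [387.9 279. ] ext [37.2 37.3]
   tip [(0.52, [208.6, 243.7])]
dropper_mid 0.77 [159.5 225.3] med [417.8 399.5  60.7] topz 99.0637079019557 topc [421.7 406.3] ext [10.4  9.5]
   tip [(0.77, [157.4, 225.8])]
salt_mid 0.64 [303.9 203.4] med [493.4  22.7  16.2] topz 20.313685002551665 topc [493.8  23.6] ext [82.2 82.8]
salt_mid 0.49 [193.4 207.8] med [468.2 307.3  77.8] topz 90.16084155507679 topc [471.8 313.4] ext [29. 28.]
   tip [(0.59, [192.3, 210.1])]
spice_mid 0.88 [149.4 259.2] med [334.8 404.  104.2] topz 109.84157277707888 topc [335.3 412.7] ext [36.7 36.6]
spice_mid 0.62 [232.6 270.9] med [309.2 202.5 105.4] topz 110.16532466809102 topc [311.4 205.8] ext [38.9 39.1]
spice_mid 0.57 [241.3 211.2] med [451.8 188.8 104.7] topz 110.22252778232159 topc [457.  191.3] ext [35.7 39.5]
   tip [(0.69, [242.8, 211.8]), (0.67, [150.0, 261.3]), (0.52, [233.6, 269.7
[... 2236 characters left out ...]
 196.4] med [481.2 -64.7  15. ] topz 16.78631469238138 topc [481.6 -65.5] ext [60.2 58.9]
   tip [(0.61, [328.9, 186.1]), (0.47, [305.7, 198.4])]
garlic_mid 0.86 [207.9 224.3] med [583.6 199.8  30.7] topz 44.27054391693312 topc [591.2 193.3] ext [27.7 24.6]
   tip [(0.84, [209.8, 225.3])]
{'t': 1.7, 'qpos': array([ 1.2,  0.4, -0. ,  1.6,  0. ,  1.1, -0.1]), 'qd': array([-0., -0.,  0., -0.,  0.,  0., -0.]), 'tau': array([  0. , -85.1,   0.6, -42.6,  -0. ,   0. ,   0. ]), 'eef_pos': array([ 224.7, -583.2,  205.4]), 'eef_rot': array([-0. ,  1. ,  0.2, -0. ]), 'contact_force': array([ 0.1, -0.2, -0. ]), 'wrist_torque': array([ 0., -0.,  0.]), 'finger_force': 0.0, 'grip_width': 93.80417480721975}
```

View pics/top1.png

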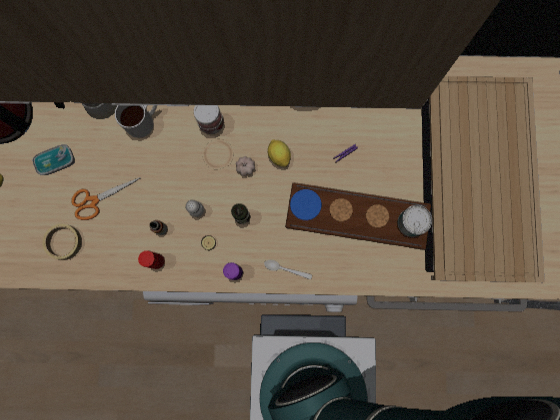

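```bash
python3 - <<'E'
import cv2
s=cv2.imread("pics/scene1.png")[200:380,150:360]; cv2.imwrite("pics/crop1.png",cv2.resize(s,None,fx=3,fy=3,interpolation=cv2.INTER_CUBIC))
E
python3 -c "
from h import *
print(repr(robot.get_obs()['eef_rot']))"
```

```text
array([-4.15047102e-05,  9.83142929e-01,  1.82838669e-01, -2.41353588e-05])
```

View pics/crop1.png

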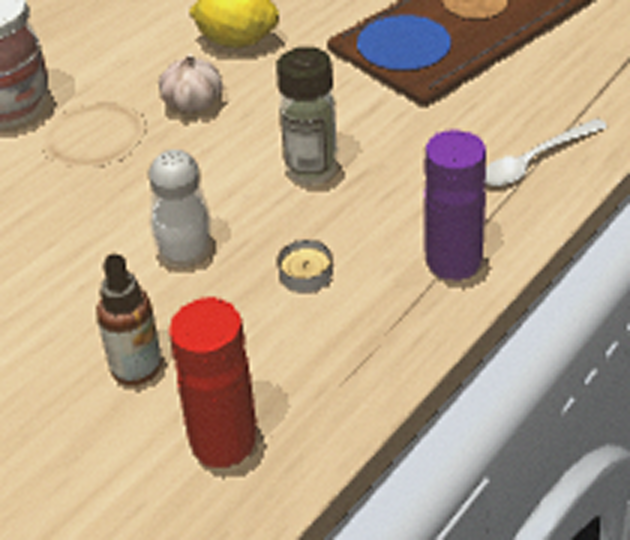

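Look-alikes for the spice jar (top image): red one at (150,260), purple one at (232,271), and the black-capped one with a dark label at (241,211). The crop shows the black cap at (305,70) on a jar with a dark label, so I choose that one, at about (455,194). The salt shaker is at (193,208), dropper at (158,226), candle at (209,242) and garlic at (245,165). The tin is at the right end of the board and the coaster at the left.

```bash
python3 - <<'E'
from h import *
s=cams.snapshot("top")
for v in (20,60,95,103):
  print(v,[np.round(world(s,u,v)).tolist() for u in (150,300,400)])
E
```

```text
20 [[597.0, 250.0, 731.0], [596.0, 61.0, 738.0], [596.0, -63.0, 742.0]]
60 [[597.0, 280.0, 620.0], [597.0, 58.0, 630.0], [597.0, -87.0, 636.0]]
95 [[596.0, 316.0, 490.0], [597.0, 54.0, 500.0], [597.0, -117.0, 508.0]]
103 [[597.0, 326.0, 451.0], [596.0, 53.0, 466.0], [597.0, -125.0, 473.0]]
```

step_arm:
  moves: [0.4,-0.3,-0.4,0.2,1.3,-0.9,-0.9,0.6,2.6,-1.8,-1.4,1.0,4.0,-2.8,-1.8,1.5,5.3,-3.7,-1.8,2.0,6.6,-4.6,-1.8,2.5,7.9,-5.5,-1.8,3.0,9.2,-6.4,-1.8,3.5,10.6,-7.4,-1.8,4.0,11.9,-8.3,-1.8,4.21,12.9,-9.0,-1.8,4.21,13.2,-9.2,-1.8,4.21]
  grip: 1
  newtons: 20

```text
t: 2.95
eef_pos: [451.7, -246.9, 250.6]
eef_rot: [-0.0, 1.0, 0.002, 0.0]
contact_force: [0.4, -0.1, -0.5]
grip_width: 94.0
finger_force: 0.0
```

step_arm:
  moves: [0,-0.5,0.3,0,0,-1.8,0.6,0,0,-3.6,1,0,0.1,-5.4,1.3,0,0.1,-7.2,1.6,0,0.1,-9.0,2,0,0.2,-10.8,2,0,0.2,-12.6,2,0,0.2,-14.4,2,0,0.2,-16.2,2,0,0.2,-17.4,2,0,0.2,-17.8,2,0]

```text
t: 4.15
eef_pos: [454.1, 197.2, 200.0]
eef_rot: [-0.0, 1.0, 0.001, -0.0]
contact_force: [0.6, -0.3, -0.2]
grip_width: 94.0
finger_force: 0.0
```

step_arm:
  moves: [0,0,0.4,0,0,0,1.2,0,0,0,2.2,0,0,0,3.2,0,0,0,4.2,0,0,0,5.2,0,0,0,6.1,0,0,0,6.7,0,0,0,7,0,0,0,7,0]

```text
t: 5.15
eef_pos: [454.3, 193.4, 24.5]
eef_rot: [0.001, 1.0, -0.001, -0.001]
contact_force: [0.4, 0.5, 0.7]
grip_width: 94.0
finger_force: 0.0
```

step_arm:
  moves: [0,0,0,0,0,0,0,0,0,0,0,0,0,0,0,0,0,0,0,0,0,0,0,0,0,0,0,0,0,0,0,0]
  grip: -0.3
  newtons: 20

```text
t: 5.95
eef_pos: [454.8, 195.1, 25.5]
eef_rot: [-0.0, 1.0, 0.0, -0.0]
contact_force: [0.0, -0.6, 0.7]
grip_width: 40.5
finger_force: 20.0
```

step_arm:
  moves: [0,0,-0.4,0,0,0,-1.2,0,0,0,-2.2,0,0,0,-3.2,0,0.1,0.3,-4.2,0,0.2,1.1,-5,0,0.3,2.2,-5.2,0,0.4,3.4,-5.2,0,0.5,4.6,-5.2,0,0.6,5.8,-5.2,0,0.7,7,-5.2,0,0.8,8.2,-5.2,0]

```text
t: 7.15
eef_pos: [474.7, -11.0, 156.2]
eef_rot: [-0.0, 1.0, 0.0, 0.0]
contact_force: [0.5, 0.8, 0.1]
grip_width: 40.7
finger_force: 20.0
```

step_arm:
  moves: [0.1,1.1,0,0,0.2,1.9,0,0,0.3,2.3,0,0,0.3,2.3,0.4,0,0.3,2.3,1.2,0,0.3,2.3,2,0,0.3,2.3,2.8,0,0.3,2.3,3.4,0,0.3,2.3,3.8,0,0.3,2.3,3.8,0]

```text
t: 8.15
eef_pos: [481.6, -66.3, 59.3]
eef_rot: [-0.0, 1.0, 0.001, -0.001]
contact_force: [-0.2, 0.3, 0.3]
grip_width: 40.8
finger_force: 20.0
```

```bash
cat > c.py <<'E'
from h import *
import sys
np.set_printoptions(precision=1,suppress=True)
for n in ("top","scene"):
    s=cams.snapshot(n);save(s,n+sys.argv[1])
    for t in sys.argv[2:]:
        for d in nets.trace(s,t)[:3]:
            v,u=np.nonzero(d["region"])
            P=world(s,u,v);P=P[s["range_z"][v,u]>0]
            if len(P)==0: continue
            zt=np.percentile(P[:,2],95);top=P[P[:,2]>zt-6]
            print(n,t,round(d["p"],2),np.array(d["uv"]),"med",np.median(P,0),"topz",zt,"topc",(top.min(0)+top.max(0))[:2]/2,"ext",np.ptp(top,0)[:2])
E
python3 c.py 2 spice_mid pad_a coaster
```

```text
top spice_mid 0.64 [149.8 259.9] med [334.7 405.9 101.5] topz 108.89520459565898 topc [336.5 414. ] ext [39.1 39.5]
top spice_mid 0.58 [233.8 266.5] med [309.6 202.6 105.3] topz 109.6484012278731 topc [311.4 206.8] ext [38.8 36.8]
top pad_a 0.55 [338.2 219.2] med [463.  -54.5  16.8] topz 164.66754054686703 topc [448.9 -35.3] ext [0.8 9.2]
top coaster 0.81 [300.4 204.2] med [491.   33.   16.1] topz 20.72842465183421 topc [491.6  30.1] ext [86.3 69.6]
scene spice_mid 0.85 [309.2 178.6] med [470.1 -55.2  85. ] topz 138.58957918929798 topc [471.  -59.4] ext [12.5 24. ]
scene spice_mid 0.66 [223.5 324.4] med [324.5 426.   72.2] topz 106.65415315592834 topc [335.4 418. ] ext [40.7 38.7]
scene spice_mid 0.57 [300.3 265.6] med [302.4 222.8  71. ] topz 106.26274871874534 topc [310.3 210.9] ext [40.6 40.5]
scene pad_a 0.64 [309.6 197.8] med [478.1 -63.3  15.2] topz 17.298179768321376 topc [480.5 -65.2] ext [59.  60.9]
scene pad_a 0.54 [329.5 187.2] med [ 467.4 -161.3   15.1] topz 17.008898062566594 topc [ 469.7 -164.8] ext [64.4 65.9]
scene coaster 0.8 [283.8 214.3] med [491.9  29.2  15.1] topz 17.081496075171664 topc [492.1  24.1] ext [83.6 89.3]
```

View pics/scene2.png

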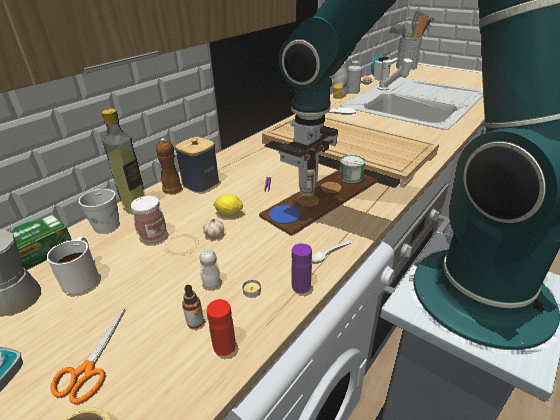

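The spice jar hangs upright over the cork pad next to the coaster, at (308,190). I lower and release it.

step_arm:
  moves: [0,0,0.2,0,0,0,0.4,0,0,0,0.6,0,0,0,0.7,0,0,0,0.78,0,0,0,0.78,0,0,0,0.78,0]

```text
t: 9.25
eef_pos: [482.4, -67.4, 41.0]
eef_rot: [-0.0, 1.0, 0.0, 0.0]
contact_force: [-0.7, 0.2, -0.3]
grip_width: 40.8
finger_force: 20.0
```

step_arm:
  moves: [0,0,0,0,0,0,0,0,0,0,0,0,0,0,0,0]
  grip: 0.6

```text
t: 9.65
eef_pos: [482.4, -67.4, 41.0]
eef_rot: [-0.0, 1.0, 0.0, 0.0]
contact_force: [-1.0, -0.2, -0.4]
grip_width: 69.0
finger_force: 0.0
```

step_arm:
  moves: [0,0,-0.4,0,0,0,-1.2,0,0,0,-2.2,0,0,0,-3.2,0,0,0,-4.2,0,0,0,-5.2,0,-0.2,-0.4,-6,0,-0.4,-1.6,-6,0,-0.6,-3.2,-6,0,-0.8,-4.8,-6,0,-1,-6.4,-6,0,-1.2,-8,-6,0]

```text
t: 10.85
eef_pos: [451.8, 134.1, 191.8]
eef_rot: [0.0, 1.0, 0.0, 0.0]
contact_force: [0.3, 0.2, 0.3]
grip_width: 75.0
finger_force: 0.0
```

```bash
python3 c.py 3 spice_mid pad_a salt_mid dropper_mid
```

```text
top spice_mid 0.89 [151.9 260.8] med [334.5 405.3 103.2] topz 109.10858778372126 topc [336.5 414.1] ext [39.1 40.1]
top spice_mid 0.83 [343.2 202.6] med [479.4 -66.5 119.3] topz 124.95152406882335 topc [485.5 -69.2] ext [37.8 39.3]
top spice_mid 0.83 [231.2 268.8] med [310.6 203.  105.5] topz 109.59803024228154 topc [311.4 205.8] ext [38.9 38.7]
top pad_a 0.76 [377.  217.9] med [ 467.5 -166.5   16.4] topz 20.71065408981011 topc [ 467.9 -166.4] ext [59.9 59.1]
top pad_a 0.7 [340.9 214.9] med [466.2 -65.9  16.7] topz 31.69211822190067 topc [472.  -69.3] ext [12.7 37.8]
top salt_mid 0.72 [196.2 208.7] med [468.2 307.1  79. ] topz 90.71353107901258 topc [473.2 313.5] ext [26.2 28.1]
top dropper_mid 0.59 [159.8 227. ] med [418.4 400.6  59.9] topz 97.42715939677564 topc [422.7 406.6] ext [12.7 11.6]
scene spice_mid 0.95 [307.4 181.2] med [477.3 -52.3  75.7] topz 120.97194298495316 topc [485.2 -64.3] ext [39.9 39.8]
scene spice_mid 0.66 [223.9 324.1] med [323.4 427.1  75.7] topz 106.72624838987588 topc [333.9 418.7] ext [39.  38.5]
scene spice_mid 0.59 [302.2 267.5] med [302.1 222.9  69.6] topz 106.38780617825813 topc [309.7 210.8] ext [38.7 41.7]
scene pad_a 0.62 [330.7 184.7] med [ 466.  -161.1   15.1] topz 16.92790936096974 topc [ 467.6 -161.6] ext [60.7 57.5]
scene pad_a 0.6 [250.5 289.8] med [387.1 283.2   8.8] topz 14.620611988049992 topc [387.2 282.6] ext [38.2 39.9]
scene pad_a 0.58 [309.3 201.1] med [467.4 -53.6  15.4] topz 17.511037121631944 topc [477.3 -62.6] ext [48.2 55.1]
scene salt_mid 0.76 [208.4 268.3] med [461.3 326.8  51.4] topz 87.97913362995894 topc [470.5 319.7] ext [26.6 28.4]
scene dropper_mid 0.71 [192.5 308.6] med [412.1 416.9  52.4] topz 94.4985925480208 topc [420.2 412.7] ext [12.1 10.1]
scene dropper_mid 0.4 [331.5 186. ] med [ 466. -161.   15.] topz 16.880589415034358 topc [ 467.4 -161.7] ext [61.2 60.8]
```

step_arm:
  moves: [0,-0.4,0,0,-0.2,-1.4,0,0,-0.4,-2.8,0,0,-0.6,-4.2,0,0,-0.8,-5.6,0,0,-1,-7,0,0,-1.1,-8.4,0,0,-1.2,-9.6,0,0,-1.25,-10.6,0,0,-1.25,-11.1,0,0,-1.25,-11.1,0.4,0,-1.25,-11.1,1.2,0]
  grip: 0.6

```text
t: 12.55
eef_pos: [421.5, 409.7, 160.9]
eef_rot: [-0.0, 1.0, -0.0, 0.001]
contact_force: [0.5, 0.3, -0.5]
grip_width: 75.1
finger_force: 0.0
```

step_arm:
  moves: [0,0,1,0,0,0,2,0,0,0,3,0,0,0,4,0,0,0,5,0,0,0,5.6,0,0,0,5.8,0,0,0,5.8,0]

```text
t: 13.35
eef_pos: [421.0, 409.6, 15.8]
eef_rot: [0.0, 1.0, 0.0, -0.0]
contact_force: [-0.1, 1.0, -0.4]
grip_width: 75.2
finger_force: 0.0
```

step_arm:
  moves: [0,0,0,0,0,0,0,0,0,0,0,0,0,0,0,0,0,0,0,0,0,0,0,0,0,0,0,0,0,0,0,0]
  grip: -0.5
  newtons: 15

```text
t: 14.15
eef_pos: [421.0, 410.1, 16.0]
eef_rot: [-0.0, 1.0, 0.0, -0.0]
contact_force: [0.3, -0.9, 1.7]
grip_width: 32.3
finger_force: 15.0
```

step_arm:
  moves: [0,0,-0.4,0,0,0,-1.2,0,0,0,-2.2,0,0,0,-3.2,0,0.1,0.3,-4.2,0,0.3,1.1,-5,0,0.5,2.2,-5.4,0,0.7,3.4,-5.4,0,0.9,4.6,-5.4,0,1.1,5.8,-5.4,0,1.3,7,-5.4,0,1.5,8.2,-5.4,0]

```text
t: 15.35
eef_pos: [458.5, 204.0, 151.6]
eef_rot: [-0.0, 1.0, 0.0, 0.0]
contact_force: [0.6, -0.7, -0.6]
grip_width: 32.3
finger_force: 15.0
```

step_arm:
  moves: [0.2,1.2,0,0,0.4,2.4,0,0,0.6,3.6,0,0,0.8,4.8,0,0,1,5.8,0,0,1.2,6.6,0,0,1.4,7.2,0.2,0,1.4,7.2,0.8,0,1.4,7.2,1.6,0,1.4,7.2,2.4,0,1.4,7.2,3.2,0,1.4,7.2,3.8,0]

```text
t: 16.55
eef_pos: [493.2, 25.5, 54.8]
eef_rot: [-0.0, 1.0, 0.001, -0.0]
contact_force: [0.5, 0.5, -0.5]
grip_width: 32.5
finger_force: 15.0
```

step_arm:
  moves: [0,0,0.3,0,0,0,0.6,0,0,0,0.8,0,0,0,0.9,0,0,0,0.98,0,0,0,0.98,0,0,0,0.98,0]

```text
t: 17.25
eef_pos: [493.7, 25.1, 31.7]
eef_rot: [-0.0, 1.0, 0.0, 0.0]
contact_force: [-0.4, 0.6, -0.7]
grip_width: 32.4
finger_force: 15.0
```

step_arm:
  moves: [0,0,0,0,0,0,0,0,0,0,0,0,0,0,0,0]
  grip: 0.5

```text
t: 17.65
eef_pos: [493.6, 25.1, 31.5]
eef_rot: [-0.0, 1.0, 0.0, 0.0]
contact_force: [0.1, 0.6, 0.1]
grip_width: 60.7
finger_force: 0.0
```

step_arm:
  moves: [0,0,-0.4,0,0,0,-1.2,0,0,0,-2.2,0,0,0,-3.2,0,0,0,-4.2,0,0,0,-5.2,0,0,-0.4,-6,0,-0.2,-1.6,-6,0,-0.4,-3.2,-6,0,-0.6,-4.8,-6,0,-0.8,-6.4,-6,0,-0.8,-8,-6,0]

```text
t: 18.85
eef_pos: [472.8, 226.7, 182.4]
eef_rot: [0.0, 1.0, 0.0, 0.0]
contact_force: [1.1, -0.5, 0.9]
grip_width: 70.5
finger_force: 0.0
```

```bash
python3 c.py 4 spice_mid dropper_mid coaster salt_mid candle_mid
```

```text
top spice_mid 0.83 [149.8 262.6] med [335.3 405.2 103.1] topz 109.74770232440258 topc [336.5 413.9] ext [39.  38.7]
top spice_mid 0.72 [229.5 269.5] med [306.6 208.4 105.8] topz 110.2560341391004 topc [310.1 207.9] ext [36.3 34.3]
top spice_mid 0.66 [342.9 201.1] med [479.5 -66.2 119.5] topz 124.73337770495071 topc [485.2 -69.2] ext [38.1 39.3]
top dropper_mid 0.47 [307.6 202.9] med [489.2  24.1  77.6] topz 115.71872631168357 topc [494.2  23.8] ext [ 9.2 10.1]
top dropper_mid 0.44 [191.3 212.6] med [459.8 319.5  81.1] topz 87.63277460031782 topc [463.3 321. ] ext [5.1 7.8]
top dropper_mid 0.37 [377.4 217.6] med [ 467.9 -166.4   16.1] topz 20.52857978638981 topc [ 467.7 -166.3] ext [59.9 59. ]
top salt_mid 0.61 [308.3 200.7] med [489.9  24.   77.7] topz 115.8176074904823 topc [494.2  23.8] ext [ 9.2 10.1]
top salt_mid 0.36 [190.2 211.6] med [458.6 318.5  80.2] topz 87.75421840557863 topc [461.7 319.3] ext [1.9 4.3]
top salt_mid 0.16 [345.3 202.2] med [479.7 -65.5 119.9] topz 124.87018673043413 topc [485.2 -68. ] ext [38.1 36.8]
top candle_mid 0.75 [212.6 242.6] med [387.1 278.9   8.8] topz 13.53726914113405 topc [388.1 279.6] ext [37.4 37.2]
scene spice_mid 0.86 [304.9 179.8] med [477.9 -53.2  74. ] topz 120.6988837989318 topc [484.3 -64.8] ext [38.2 42.1]
scene spice_mid 0.71 [301.3 266. ] med [302.1 222.7  70.9] topz 106.29478545523428 topc [310.7 210.5] ext [39.8 40.1]
scene spice_mid 0.32 [280.9 217.1] med [481.2  41.1  15.2] topz 17.051844625942827 topc [493.1  29.5] ext [81.3 79.1]
scene dropper_mid 0.76 [282.2 200.9] med [488.1  36.   61.5] topz 102.67532449283446 topc [492.2  28.1] ext [ 8.4 12.1]
scene coaster 0.64 [282.5 214.9] med [483.3  38.6  15.2] topz 17.503638462836726 topc [494.7  25.6] ext [87.  87.5]
scene salt_mid 0.98 [207.6 269.4] med [461.5 326.6  50.6] topz 88.33295152026756 topc [470.4 318.7] ext [27.7 26.8]
```

View pics/scene4.png

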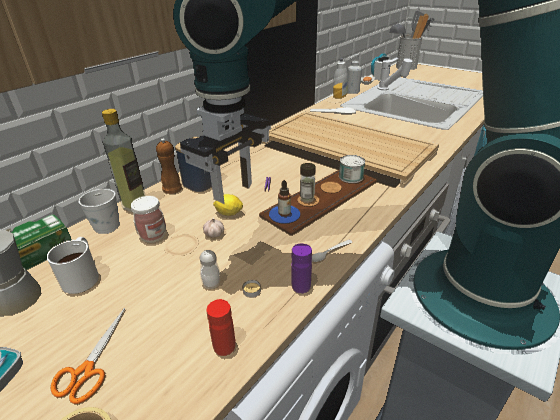

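The dropper stands on the coaster at (285,200) and the spice jar on its pad at (307,185). Next is the salt shaker.

step_arm:
  moves: [0,-0.6,0,0,-0.1,-1.8,0,0,-0.1,-3,0,0,-0.1,-3.65,0.2,0,-0.1,-3.65,0.9,0,-0.1,-3.65,2,0,-0.1,-3.65,3.2,0,-0.1,-3.65,4.4,0,-0.1,-3.65,5.5,0,-0.1,-3.65,6.3,0,-0.1,-3.65,6.6,0,-0.1,-3.65,6.6,0]
  grip: 0.6

```text
t: 20.65
eef_pos: [470.6, 316.1, 16.0]
eef_rot: [0.0, 1.0, 0.0, -0.001]
contact_force: [0.3, 0.1, 0.9]
grip_width: 75.2
finger_force: 0.0
```

step_arm:
  moves: [0,0,0,0,0,0,0,0,0,0,0,0,0,0,0,0,0,0,0,0,0,0,0,0,0,0,0,0,0,0,0,0]
  grip: -0.4
  newtons: 20

```text
t: 21.45
eef_pos: [471.2, 316.4, 16.8]
eef_rot: [-0.0, 1.0, 0.0, 0.0]
contact_force: [-0.6, -0.8, 6.4]
grip_width: 41.8
finger_force: 20.0
```

step_arm:
  moves: [0,0,-0.4,0,0,0,-1.2,0,0,0,-2.2,0,0,0,-3.2,0,0,0.3,-4.2,0,0,1.1,-5.2,0,0,2.2,-5.8,0,0,3.4,-6,0,0,4.6,-6,0,0,5.8,-6,0,0,7,-6,0,0,8,-6,0]

```text
t: 22.65
eef_pos: [470.8, 114.8, 167.0]
eef_rot: [0.0, 1.0, -0.0, 0.0]
contact_force: [0.7, -0.8, -1.4]
grip_width: 41.9
finger_force: 20.0
```

step_arm:
  moves: [0,1.2,0,0,0,2.4,0,0,0,3.6,0,0,0,4.8,0,0,0,6,0,0,0,7.2,0,0,0,8.4,0,0,-0.1,9.5,0,0,-0.1,10.4,0,0,-0.1,11,0,0,-0.1,11.2,0,0,-0.1,11.2,0.6,0]

```text
t: 23.85
eef_pos: [469.7, -163.9, 152.7]
eef_rot: [0.0, 1.0, 0.0, 0.001]
contact_force: [-0.4, 0.0, -1.3]
grip_width: 41.7
finger_force: 20.0
```

step_arm:
  moves: [0,0,0.8,0,0,0,1.7,0,0,0,2.6,0,0,0,3.4,0,0,0,4,0,0,0,4.4,0,0,0,4.6,0,0,0,4.7,0,0,0,4.78,0,0,0,4.78,0,0,0,4.78,0]

```text
t: 24.95
eef_pos: [468.9, -163.7, 32.3]
eef_rot: [0.0, 1.0, 0.0, 0.0]
contact_force: [0.4, -0.1, -1.8]
grip_width: 41.6
finger_force: 20.0
```

step_arm:
  moves: [0,0,0,0,0,0,0,0,0,0,0,0,0,0,0,0]
  grip: 0.4

```text
t: 25.35
eef_pos: [468.7, -163.7, 32.0]
eef_rot: [0.0, 1.0, 0.0, 0.0]
contact_force: [0.3, -0.8, -0.0]
grip_width: 65.4
finger_force: 0.0
```

step_arm:
  moves: [0,0,-0.4,0,0,0,-1.2,0,0,0,-2.2,0,0,0,-3.2,0,0,0,-4.2,0,0,0,-5.2,0,0,-0.4,-6,0,0,-1.6,-6,0,-0.2,-3.2,-6,0,-0.4,-4.8,-6,0,-0.6,-6.4,-6,0,-0.8,-8,-6,0]

```text
t: 26.55
eef_pos: [448.1, 37.9, 182.8]
eef_rot: [0.0, 1.0, 0.0, 0.0]
contact_force: [0.5, 0.6, -0.1]
grip_width: 65.7
finger_force: 0.0
```

```bash
python3 c.py 5 spice_mid dropper_mid round_tin_top salt_mid candle_mid
```

```text
top spice_mid 0.8 [232.8 266.5] med [311.1 202.5 106.2] topz 110.05380431943524 topc [311.5 204.6] ext [38.8 36.6]
top spice_mid 0.6 [151.8 261.7] med [335.7 404.8 103.4] topz 109.56211812752551 topc [336.4 414.1] ext [39.  39.8]
top round_tin_top 0.65 [415.7 221. ] med [ 448.7 -253.2   67.6] topz 72.00663725031993 topc [ 451.2 -256.8] ext [72.6 74.6]
top salt_mid 0.84 [379.9 211.6] med [ 466.6 -159.6   97.3] topz 106.68048733356031 topc [ 470.6 -166.8] ext [28.2 27.9]
top candle_mid 0.73 [212.6 241.4] med [388.4 279.5   9.8] topz 14.844496532118638 topc [388.9 279.3] ext [34.3 38.3]
top candle_mid 0.21 [414.  221.5] med [ 448.2 -252.9   67.6] topz 71.93158809586002 topc [ 451.2 -256.8] ext [72.6 74.6]
scene spice_mid 0.75 [223.4 324.3] med [324.2 425.9  73.3] topz 106.83178168132864 topc [335.2 417.9] ext [40.  39.2]
scene spice_mid 0.72 [307.2 181.3] med [476.7 -51.5  81.7] topz 120.71087520107949 topc [484.9 -64.5] ext [37.8 40.6]
scene spice_mid 0.62 [301.6 267.9] med [303.  222.5  67.1] topz 106.38203378630521 topc [310.7 211. ] ext [40.4 37.9]
scene dropper_mid 0.61 [282.4 199.7] med [488.6  35.4  61.3] topz 105.75751076621422 topc [494.4  28.2] ext [12.5 10.3]
scene round_tin_top 0.59 [354.8 166.9] med [ 441.7 -230.5   56.1] topz 68.45960839665416 topc [ 450.5 -252.3] ext [73.1 77.1]
scene salt_mid 0.74 [329.  170.4] med [ 464.  -148.9   64.4] topz 102.06696121782363 topc [ 469.6 -158.2] ext [29.9 28.4]
scene candle_mid 0.85 [250.2 289.7] med [387.3 282.9   8.8] topz 15.137291695843723 topc [387.2 282.8] ext [39.2 38.6]
```

View pics/scene5.png

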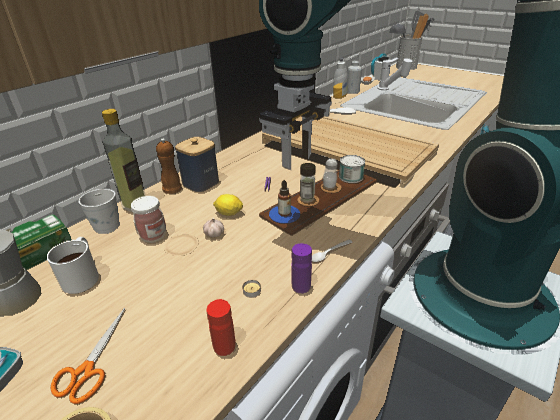

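The salt shaker stands on the pad next to the tin at (330,175), and the other two are upright. Next is the candle at (251,289).

step_arm:
  moves: [-0.2,-0.6,0,0,-0.5,-2,0,0,-0.8,-3.4,0,0,-1.2,-4.8,0,0,-1.5,-6.2,0,0,-1.8,-7.6,0,0,-2.2,-9,0,0,-2.4,-9.7,0,0,-2.45,-9.8,0.4,0,-2.45,-9.8,1.2,0,-2.45,-9.8,2.2,0,-2.45,-9.8,3.2,0]

```text
t: 28.35
eef_pos: [387.6, 280.0, 100.5]
eef_rot: [0.0, 1.0, -0.0, -0.0]
contact_force: [0.6, -0.8, -0.2]
grip_width: 65.8
finger_force: 0.0
```

step_arm:
  moves: [0,0,1,0,0,0,2,0,0,0,2.8,0,0,0,3.4,0,0,0,3.7,0,0,0,3.85,0,0,0,3.9,0,0,0,3.9,0,0,0,3.9,0]

```text
t: 29.25
eef_pos: [387.6, 281.4, 5.0]
eef_rot: [-0.0, 1.0, 0.0, 0.0]
contact_force: [-0.4, 0.5, 0.6]
grip_width: 65.8
finger_force: 0.0
```

step_arm:
  moves: [0,0,0,0,0,0,0,0,0,0,0,0,0,0,0,0,0,0,0,0,0,0,0,0,0,0,0,0,0,0,0,0]
  grip: -0.4
  newtons: 12

```text
t: 30.05
eef_pos: [387.3, 281.4, 4.5]
eef_rot: [-0.0, 1.0, 0.0, 0.0]
contact_force: [0.1, -0.6, 2.3]
grip_width: 36.9
finger_force: 12.0
```

step_arm:
  moves: [0,0,-0.4,0,0,0,-1.2,0,0,0,-2.4,0,0,0,-3.6,0,0,0,-4.8,0,0,0.3,-6,0,0.1,1.1,-7,0,0.3,2.2,-7.2,0,0.4,3.4,-7.2,0,0.5,4.6,-7.2,0,0.6,5.8,-7.2,0,0.7,7,-7.2,0]

```text
t: 31.25
eef_pos: [404.5, 105.3, 185.1]
eef_rot: [-0.0, 1.0, 0.0, 0.0]
contact_force: [0.5, 0.2, -0.8]
grip_width: 36.8
finger_force: 12.0
```

```bash
python3 c.py 6 candle_mid round_tin_top
```

```text
top round_tin_top 0.57 [412.6 218.7] med [ 448.8 -252.6   67.6] topz 72.39654980444485 topc [ 451.1 -256.9] ext [72.6 74.5]
scene round_tin_top 0.63 [353.5 167.9] med [ 442.1 -230.4   54.7] topz 68.45292938694028 topc [ 451.8 -253.8] ext [74.4 79.6]
```

View pics/scene6.png

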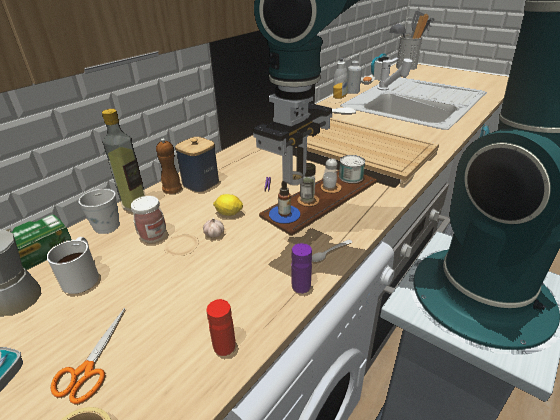

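The candle is gone from the worktop and held, with the opening at 36.8 mm. The fingers are at (297,165). I carry it to the tin.

step_arm:
  moves: [0.2,0.6,0,0,0.4,2,0,0,0.6,3.4,0,0,0.8,4.8,0,0,1,6.2,0,0,1.2,7.6,0,0,1.4,9,0,0,1.6,10.4,0,0,1.7,11.8,0,0,1.8,13.2,0,0,1.85,14.2,0,0,1.85,14.45,0,0]

```text
t: 32.75
eef_pos: [451.4, -256.5, 184.2]
eef_rot: [-0.0, 1.0, -0.001, -0.0]
contact_force: [-0.2, 0.3, -0.3]
grip_width: 36.9
finger_force: 12.0
```

step_arm:
  moves: [0,0,0.6,0,0,0,1.4,0,0,0,2.2,0,0,0,3,0,0,0,3.6,0,0,0,4,0,0,0,4.2,0,0,0,4.3,0,0,0,4.36,0,0,0,4.36,0,0,0,4.36,0]

```text
t: 33.85
eef_pos: [451.4, -255.0, 75.8]
eef_rot: [0.0, 1.0, 0.0, 0.0]
contact_force: [0.5, -0.3, -1.3]
grip_width: 37.2
finger_force: 12.0
```

```bash
python3 c.py 7 candle_mid round_tin_top; python3 - <<'E'
import cv2
a=cv2.imread("pics/scene7.png")[90:240,260:410]
cv2.imwrite("pics/crop7.png",cv2.resize(a,None,fx=4,fy=4,interpolation=cv2.INTER_CUBIC))
E
```

```text
top round_tin_top 0.82 [412.9 230.6] med [ 426.  -248.5   67.3] topz 73.10056663597759 topc [ 426.5 -256.2] ext [24.8 63.5]
scene candle_mid 0.55 [357.3 157.1] med [ 442.  -254.5   79.9] topz 86.39886028014618 topc [ 446.6 -256.8] ext [28.5 36.9]
```

View pics/crop7.png

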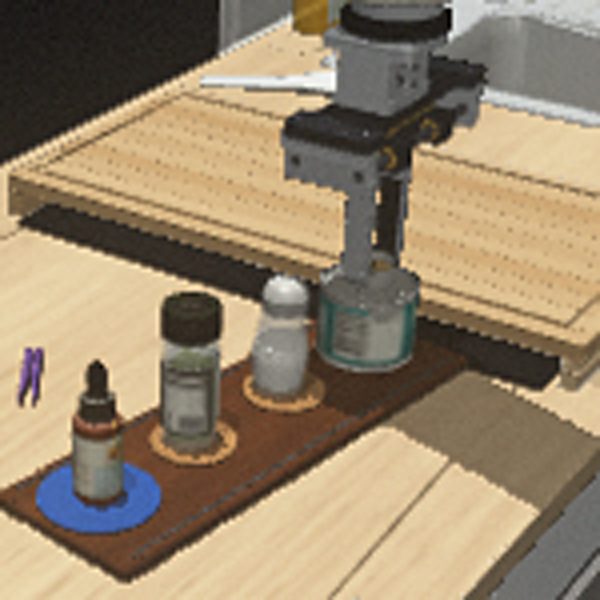

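The candle sits between the fingers at the tin top, at (380,265) in the crop, and everything else stands. I release and retreat.

step_arm:
  moves: [0,0,0,0,0,0,0,0,0,0,0,0,0,0,0,0]
  grip: 0.2

```text
t: 34.55
eef_pos: [451.2, -254.9, 75.4]
eef_rot: [-0.0, 1.0, 0.0, -0.0]
contact_force: [0.1, -0.4, -0.6]
grip_width: 56.6
finger_force: 0.0
```

step_arm:
  moves: [0,0,-0.3,0,0,0,-0.8,0,0,0,-1.6,0,0,0,-2.6,0,0,0,-3.6,0,0,0,-4.4,0,0,0.8,-5,0,0,2,-5,0,0,3.2,-5,0,-0.4,4.4,-5,0,-0.8,5.6,-5,0,-1,6,-5,0]

```text
t: 35.75
eef_pos: [424.8, -407.8, 201.4]
eef_rot: [0.0, 1.0, -0.001, 0.0]
contact_force: [-0.7, 0.0, -0.2]
grip_width: 56.5
finger_force: 0.0
```

```bash
python3 c.py 8 candle_mid round_tin_top salt_mid spice_mid dropper_mid pad_a coaster garlic_mid; python3 - <<'E'
import cv2,numpy as np
a=cv2.imread("pics/scene8.png")[120:240,250:400]
b=cv2.imread("pics/top8.png")[170:260,280:440]
f=lambda i:cv2.resize(i,(600,290),interpolation=cv2.INTER_CUBIC)
cv2.imwrite("pics/crop8.png",np.vstack([f(a),f(b)]))
E
```

```text
top candle_mid 0.62 [419.9 217.9] med [ 451.8 -257.3   80. ] topz 85.8694367918149 topc [ 451.3 -256.7] ext [36.9 39.5]
top round_tin_top 0.91 [407.3 224.8] med [ 443.8 -247.7   67.6] topz 73.7431819989863 topc [ 450.9 -256. ] ext [73.1 75.6]
top salt_mid 0.83 [382.4 211.4] med [ 466.8 -159.    95.3] topz 106.29027250906029 topc [ 470.9 -164.3] ext [27.8 27.6]
top spice_mid 0.88 [150.4 261.4] med [335.5 405.4 103. ] topz 109.87217321813318 topc [336.5 413.8] ext [39.1 39.3]
top spice_mid 0.65 [231.8 266.5] med [309.7 201.4 105.4] topz 109.94499772374417 topc [311.5 204.6] ext [38.8 36.6]
top spice_mid 0.6 [343.2 198.9] med [480.7 -66.7 118.8] topz 124.95773668886386 topc [485.6 -69.3] ext [38.  39.2]
top dropper_mid 0.55 [308.5 201.9] med [487.9  24.7  80.9] topz 115.15779691769677 topc [495.   23.8] ext [8.1 9.9]
top dropper_mid 0.32 [374.7 222.6] med [ 450.  -163.4   16.4] topz 19.87639634071819 topc [ 453.8 -166.1] ext [31.9 53.1]
top pad_a 0.67 [374.5 219.3] med [ 454.3 -159.8   16.1] topz 30.26439746442093 topc [ 465.3 -164.2] ext [28.3 36.2]
top pad_a 0.49 [309.1 199.7] med [48
[... 1260 characters left out ...]
e_mid 0.69 [308.9 180.7] med [477.5 -53.1  76.6] topz 120.42094973959607 topc [485.1 -65.4] ext [40.2 41.2]
scene dropper_mid 0.72 [284.6 201.7] med [488.2  36.   61.5] topz 102.31516934471865 topc [492.5  28.9] ext [ 9.  11.3]
scene pad_a 0.65 [331.2 187.3] med [ 454.8 -148.7   15. ] topz 19.479791171701436 topc [ 463.1 -159.8] ext [53.4 60.8]
scene coaster 0.77 [284. 217.] med [484.5  39.6  15.2] topz 17.362602114007732 topc [494.7  25.7] ext [87.8 87.2]
scene garlic_mid 0.72 [209.4 227. ] med [582.2 200.7  31.6] topz 43.834595136518494 topc [591. 194.] ext [27.4 28.4]
scene garlic_mid 0.25 [352.5 168.3] med [ 438.  -228.5   49.2] topz 69.45433239657513 topc [ 452.1 -251.8] ext [75.8 72.9]
```

View pics/crop8.png

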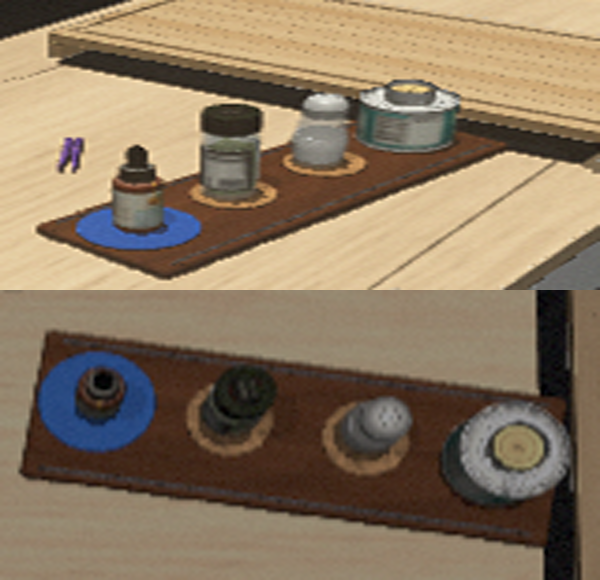

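The candle lies level in the middle of the tin. The salt shaker, spice jar and dropper stand centred on their pads and the coaster, the tin has not moved, and the arm is clear.

```bash
python3 -c "
from h import *
print(close_job())"
```

```text
the job is handed in; nothing more can be done
None
```

The job is handed in: the last pictures show the candle on the tin, the dropper bottle on the coaster, and the salt shaker and spice jar upright on their pads, all within a few mm of centre; no verdict was returned.

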